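# Set the soldering unit's heat step and switch it on

## Robot

A 6-joint arm with a two-finger parallel gripper is mounted at the origin on the work surface. World frame = base frame: x ahead of the robot, y to its left, z up, the work surface at z = 0. Lengths are in mm, angles in rad, forces in N, time in s.
With the tool pointing down it reaches from about 350 to 975 mm from the base axis. Payload 7.1 kg.
Tool frame: the origin (TCP) lies at the very end of the fingers, on their centre line; the grasp point (between the pads) lies 19 mm behind it (ctrl.grasp_offset is the distance from the TCP to the grasp point, in mm); z points along the fingers, y is the line along which they close (so a half turn about z gives the same grasp; the last joint's range is limited). The gripper opens to 88 mm and grips with 3 to 60 N. Pads are 20 mm wide; open, the fingers measure 115 mm over their backs; the gripper's body (75 mm by 178 mm) begins 61 mm behind the grasp point.
Start: joints at [1.196, 0.423, 1.63, -0, 1.089, -0.019], TCP at [217.68, 585.85, 198.975] pointing down, gripper open.
Joint ranges: [-3, 3], [-0.9, 2.11], [0.09, 2.58], [-1.31, 4.45], [0.11, 2.69], [-2.54, 2.54]. Speed limits (rad/s): [2.39, 2.39, 3.01, 3.14, 3.14, 3.14].

## Interface

Orientations are given as a rotation vector (axis times angle).
In Python, from workcell import ctrl, viewer, ticket, models gives the robot as it stands.
- The arm moves only by the tool play_rows, never from a script. Its arguments are lists of equal length, an entry for each row: "dp": the shift along the world's x, y, z in mm, a list of three; "yaw": the turn about the world's z in degrees. In form: {"dp": [[tx, ty, tz], ...], "yaw": [yaw, ...]}. A call has 1 to 8 rows; each row shifts and turns the commanded pose from where the row before left it; what a row does not reach is not made up. A row lasts 1/12 s, in which the tool goes at most 41.7 mm and 7.16 degrees, less where a joint would pass 70% of its speed; a pose out of reach is approached as far as the arm can. A call is refused whole if a number of a shift passes 41.7 or a number of a turn 7.16, either way. A call with a gripper value outside its range is refused whole. "gripper" is the closure, from 0 (fully open) to 1 (shut), set as the call begins (left out, the last holds). The fingers move at their own pace and stop on an object; the grip force is fixed at half the most. Time passes only in rows, so rows that do not move let the fingers close. It gives the time, the measured TCP pose, the force, the opening and the grip force at its end, in the units of the state.
- ctrl.get_obs(): the state, without advancing time (a new reading comes with each control period).
- viewer.get_image(name): name is "scene" or "top"; returns a dict with "pixels" (384x512x3 uint8, red, green, blue), "range_z" (384x512 float32, mm along the optical axis (not along the pixel's ray), 0 where there is no reading), "fx", "fy", "cx", "cy" (pixels), "T" (4x4, takes a point from camera to world coordinates). Camera axes: x right, y up, looking along -z (the intrinsics and any distortion apply to the point x, -y, -z); pixel columns grow to the right and rows downward; lengths in mm; the calibration is good to about 2 mm. A picture is of the moment at which its call begins.
- ticket.close_job(): hands the job in; it is judged then, once.
Trained networks look in a picture, given as the dict that the camera call returned (one of the last four; its "shot" number tells which), for a name from the list of things; names that differ only in an ending like _2 or _b are one class to them, and where a whole thing is asked for, a point or a joint stands for the part that bears it (a point fixed in the world has none). Each returns a list of dicts, best first, with "conf" (0 to 1); they miss things now and then, are a little off and sometimes report something else, mostly with a low value. They report only what shows in the picture. A call takes as long as a camera call. They do not tell look-alikes from the thing itself.
- models.look_for(picture, name): "bbox" ([centre column, centre row, width, height] in pixels, round what is visible of it).
- models.landmark_of(picture, name): "location" ([column, row] in pixels: a listed point, or the origin of a listed thing).
The state is a dict: "t": time; "qpos": joint angles; "qvel": joint speeds; "joint_torque": joint torques, N m; "ee_pos": TCP position; "orientation": TCP orientation; "ft_force": force on the tool from outside, world axes, zero at the start; "moment": the same for the moment, N m; "width": finger opening in mm; "grasp_force": force on a finger pad.
Only numpy, scipy, OpenCV 4.12 (cv2) and the standard library are available. Lean on these libraries where they do the work, as an engineer would, in place of code of your own. Each camera call takes 0.05 s, during which the arm holds its last target. There are 200 camera calls.

## Task

Using only a fingertip, gently push the pointer of the soldering unit's heat selector clockwise, counting the clicks, until it stands on the sixth step (the sixth of the eight dots, counted from the smallest), never running past that step. Only once it is there, press down the raised half of the power rocker so that the unit is switched on. Do not grip or force the selector, do not lift or shove the unit, and leave the jar, soldering brick, screwdriver and tweezers where they are.

Things in the scene. Friction and masses are not known exactly. Their poses are not given: they have to be found in the camera images.
- unit: Soldering power unit: loose low grey steel case, 140 deep (x) x 190 wide (y) x 78 high, about 3 kg, on rubber feet. Origin: centre of its underside, at bench height; z up, x from its front (three round sockets, robot side) to its back, y to its left seen from the front. Controls on the flat top panel: heat selector left, power rocker right, pilot lamp (6 high) near the back edge at x +45, y -60.
- selector (a joint): Heat selector (black pointer knob). 0 at step 1, grows clockwise seen from above; eight steps 0.5236 (30 deg) apart: step n reads 0.5236*(n-1), step 6 2.618. Starts on step 1, 2 or 3. Stops just outside steps 1 and 8. Torque peaks at 0.12 N m a quarter of the way between steps (4.5 N at 27 mm radius), is nil halfway; past halfway the knob clicks on by itself to the next step and rests there.
- dial_plate (a point): Middle of the pale flush dial plate (radius 56) round the selector, on the panel, 78 above the bench, at x 0, y +36 in the unit's frame. Eight black dots at radius 49 mark the steps and grow from step 1 to step 8: in the unit's frame step 1 lies 105 deg counterclockwise of +x, step 8 105 deg clockwise of +x, so the pointer's direction angle is 1.833 - joint value.
- knob_axis (a point): Point on the selector's axis at the knob's top face, 107 above the bench. The knob: a round skirt of radius 27, 79 to 85 above the bench; on it a round boss of radius 14.5 and, to one side only, the pointer: an upright bar 10 wide, its rounded nose ending 40 from the axis; boss and bar rise to 107 above the bench, 22 above the skirt. A white line runs along the pointer's top.
- pointer_tip (a point): Point on the pointer's top face, 36 from the axis, at its nose (107 above the bench): from knob_axis to pointer_tip is the direction in which the selector points.
- rocker (a joint): Power rocker, black, 36 long (along the unit's x) x 24 wide, in a 3 high bezel, at x 0, y -60 in the unit's frame; pivots about the unit's y, 85 above the bench. 0 = off (far half, towards the unit's back, stands up), 0.40 = on (far half down). Snap action: past halfway it flips over and stays, let go sooner it flips back. About 4 N down on the far end does it; a finger may overhang it.
- rocker_far_end (a point): Point on top of the raised far half of the rocker, near its end, 14 to 17 from the rocker's middle towards the unit's back; about 95 above the bench when off, 88 when fully on.
- flux_jar: Bystander: small jar with metal cap, radius 24, 52 high, beside the unit's left end. Origin: centre of its underside.
- brick: Bystander: pale soldering brick on a dark plate, 110 x 160 x 34 high, behind the unit. Origin: centre of its underside.
- screwdriver: Bystander: screwdriver, blue handle, 200 long, 26 high, lying right of the unit, along the unit's x. Origin: under its middle.
- tweezers: Bystander: self-closing steel tweezers, about 157 long, 9 high, lying in front of the unit across it. Origin: under its middle.
Not all that is in view belongs to the job. Leave any blue or purple look-alike of the unit alone.

How it is judged (in metres and radians):
On the way, in this order (a step that is already met when the one before it is completed fails the run):
1. the selector rests on the sixth step (value of joint selector between 2.5 and 2.74 rad), for 0.3 s.
2. the rocker is pressed on (all of step 1 and value of joint rocker above 0.33 rad), for 0.2 s.
At the end, for the whole second after the job is handed in: Selector at rest on step 6 (joint within 0.12 of 2.618), rocker on (joint above 0.33), the unit level and within 20 mm of where it stood, the four bystanders within 20 mm of where they were (all of step 2 and velocity of joint selector between -0.1 and 0.1 rad/s and distance of each of unit, flux_jar, brick, screwdriver, tweezers from where it was at the start of the episode below 0.02 m and angle between unit's own z axis and vertical below 0.05 rad); the robot touches nothing.
It fails at once if the selector is run past the sixth step (value of joint selector above 2.918 rad).
It fails at once if the power is on while the selector is not on the sixth step (value of joint rocker above 0.2 rad and not (value of joint selector between 2.5 and 2.74 rad)).
It fails at once if the selector is gripped or forced (more than 18 N on it) (contact force between the fingers and selector above 18 N).
It fails at once if the unit is lifted, tipped or shoved more than 20 mm (distance of unit from where it was at the start of the episode above 0.02 m or angle between unit's own z axis and vertical above 0.08 rad).
It fails at once if a bystander is lifted or moved more than 20 mm, or the jar is tipped (distance of any of flux_jar, brick, screwdriver, tweezers from where it was at the start of the episode above 0.02 m or angle between flux_jar's own z axis and vertical above 0.3 rad).
It also fails if it takes over 64 s, if anything falls off the work surface, if the arm or the gripper's body presses on something with over 40 N, if the wrist force passes 120 N, or if a joint passes its speed limit or range.

## Working session

There is one attempt and no reset: what is moved stays moved. The work goes in short steps, Python scripts to look and compute and a tool call to move; the robot and the scene stay as the last step left them, time stands still between calls to the robot, and variables do not carry over. Pictures are saved under pics/ and viewed, at most 10 in all, crops included, and the job is handed in when it is done.

Besides the shell and the picture viewer there is one more tool, called after "Emit:" as name([rows], argument=value, ...), one row to a line, values as JSON. play_rows: Moves the arm, as the interface text tells. Its arguments: {"type":"object","properties":{"dp":{"type":"array"},"yaw":{"type":"array"},"gripper":{"type":"number"}},"required":["dp","yaw"]}

```bash
mkdir -p pics; cat > h.py <<'E'
import numpy as np, cv2
from workcell import ctrl, viewer, ticket, models
def ray(p,u,v):
    d=np.array([(u-p['cx'])/p['fx'],-(v-p['cy'])/p['fy'],-1.]);T=np.array(p['T']);return T[:3,3],T[:3,:3]@d
def at_z(p,u,v,z):
    o,d=ray(p,u,v);return o+d*(z-o[2])/d[2]
def at_d(p,u,v):
    o,d=ray(p,u,v);return o+d*p['range_z'][int(round(v)),int(round(u))]
def save(p,n): cv2.imwrite('pics/'+n,cv2.cvtColor(p['pixels'],cv2.COLOR_RGB2BGR))
E
python3 - <<'E'
from h import *
Z=dict(unit=0,dial_plate=78,knob_axis=107,pointer_tip=107,rocker_far_end=95,flux_jar=0,brick=0,screwdriver=0,tweezers=0)
for c in('top','scene'):
    p=viewer.get_image(c);save(p,c+'0.png');print(c,[k for k in p], p['T'][0:3][:,3])
    for n,z in Z.items():
        for r in models.landmark_of(p,n)[:2]:
            u,v=r['location'];print(n,round(r['conf'],2),np.round([u,v]),at_z(p,u,v,z).round(1),at_d(p,u,v).round(1))
o=ctrl.get_obs();print(o['ee_pos'],o['orientation'],o['width'],o['t'])
E
```

```text
top ['pixels', 'range_z', 'fx', 'fy', 'cx', 'cy', 'T', 'shot'] [ 418.50918024  -28.55590297 1183.37046838]
unit 0.97 [183. 277.] [283.2 181.3   0. ] [295.3 162.4 106.4]
unit 0.95 [365. 185.] [ 545.6 -328.2    0. ] [ 536.3 -306.4   86.3]
dial_plate 0.86 [232. 187.] [530.1  43.9  78. ] [527.1  41.9 108.1]
dial_plate 0.78 [190. 278.] [290.9 150.7  78. ] [294.3 146.  107.2]
knob_axis 0.93 [153. 116.] [711.5 250.5 107. ] [711.4 250.4 107.3]
knob_axis 0.86 [231. 186.] [527.7  43.3 107. ] [527.8  43.3 106.6]
pointer_tip 0.8 [152. 102.] [750.6 254.9 107. ] [750.3 254.7 107.9]
pointer_tip 0.67 [200. 276.] [298.  118.6 107. ] [298.1 118.5 107.9]
rocker_far_end 0.68 [152. 287.] [268.1 243.7  95. ] [267.9 244.1  93.2]
rocker_far_end 0.64 [141. 151.] [621.7 283.5  95. ] [624.4 287.6  80.6]
flux_jar 0.71 [188. 196.] [509.9 171.5   0. ] [505.5 162.   56.5]
brick 0.92 [264. 138.] [679.5 -42.1   0. ] [671.2 -41.6  37.5]
screwdriver 0.91 [298. 190.] [ 530.  -139.5    0. ] [ 529.8 -139.3    2.2]
tweezers 0.46 [249. 232.] [ 4.101e+02 -4.000e-01  0.000e+00] [ 4.101e+02 -4.000e-01  2.200e+00]
scene ['pixe
[... 537 characters left out ...]
48.6 253.5 107. ] [961.2 389.8 965.7]
pointer_tip 0.75 [269. 223.] [567.9  65.1 107. ] [566.3  63.8 103.7]
rocker_far_end 0.74 [340. 317.] [627.9 292.6  95. ] [627.9 292.6  95. ]
rocker_far_end 0.71 [240. 187.] [534.1 -48.3  95. ] [533.6 -48.7  94. ]
flux_jar 0.97 [321. 257.] [507.4 168.7   0. ] [525.9 177.7  39.3]
brick 0.67 [199. 255.] [685.6 -37.3   0. ] [695.8 -21.5  35.9]
screwdriver 0.7 [215. 182.] [ 517.4 -152.7    0. ] [ 524.8 -143.7   16. ]
screwdriver 0.5 [319. 256.] [509.5 163.    0. ] [526.9 171.8  37.3]
tweezers 0.49 [291. 192.] [418.6   8.2   0. ] [418.3   8.   -0.5]
[217.67082908 585.86146608 199.00031571] [-5.55967548e-01 -3.09199012e+00 -5.84085450e-05] 87.62673935961217 1.0
```

```bash
python3 - <<'E'
import cv2
a=cv2.imread('pics/top0.png');cv2.imwrite('pics/tc.png',cv2.resize(a[130:250,170:320],None,fx=5,fy=5,interpolation=cv2.INTER_CUBIC))
E
```

```text
(no output)
```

View pics/top0.png

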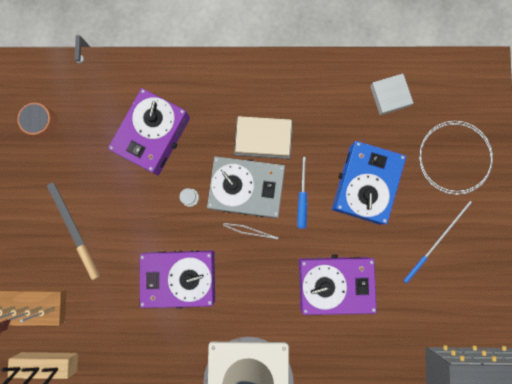

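View pics/tc.png

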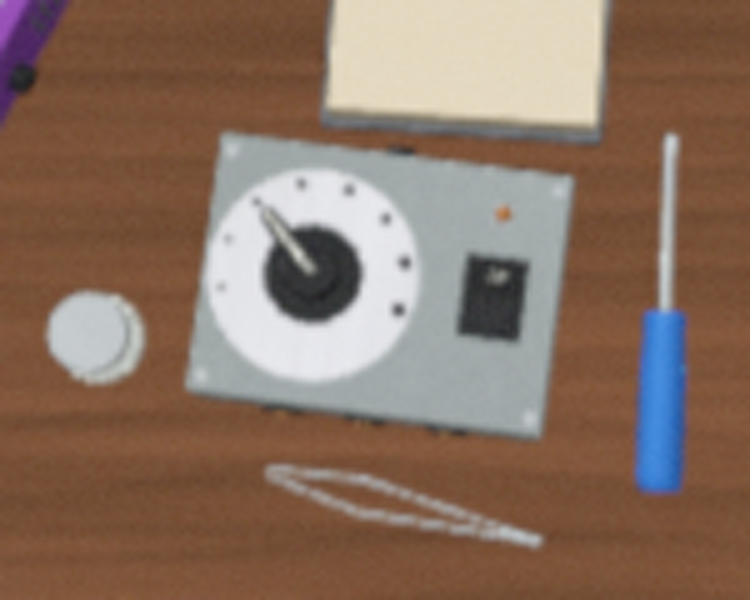

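Grey unit in the middle of the picture (knob at about px 232,185). The pointer stands on the third dot, at crop 258,205, and step 6 is at crop 386,218. The purple and blue units are look-alikes.

```bash
python3 - <<'E'
from h import *
p=viewer.get_image('top')
im=p['pixels'].astype(int)
def w(u,v,z): return at_z(p,170+(u+.5)/5-.5,130+(v+.5)/5-.5,z)[:2]
C=np.array([w(*c,78) for c in[(222,132),(574,176),(541,438),(186,388)]])
print('corners',C.round(1),'sides',[np.linalg.norm(C[i]-C[i-1]).round(1) for i in range(4)])
ctr=C.mean(0)
xa=(C[0]+C[1]-C[2]-C[3]);ya=(C[0]+C[3]-C[1]-C[2])
print('ctr',ctr,'yaw x',np.degrees(np.arctan2(xa[1],xa[0])),'yaw y',np.degrees(np.arctan2(-ya[0],ya[1])))
D=np.array([w(*c,78) for c in[(221,287),(228,238),(256,202),(301,184),(349,190),(386,218),(405,262),(398,309)]])
a=np.radians(105-30*np.arange(8));M=49*np.c_[np.cos(a),np.sin(a)]
A,_=cv2.estimateAffinePartial2D(M,D);yaw=np.arctan2(A[1,0],A[0,0])
print('dial',A[:,2],'yaw',np.degrees(yaw),'scale',np.hypot(A[0,0],A[1,0]))
R=np.array([[np.cos(yaw),-np.sin(yaw)],[np.sin(yaw),np.cos(yaw)]])
print('dial from ctr',ctr+R@[0,36],'rocker',ctr+R@[0,-60], w(493,297,85),'lamp',ctr+R@[45,-60],w(503,212,84))
k=w(311,270,107);t=w(262,205,107);print('line',k,t,'unit angle',np.degrees(np.arctan2(*(t-A[:,2])[::-1])-yaw),np.degrees(np.arctan2(*(t-k)[::-1])-yaw))
E
```

```text
corners [[612.2  91.7]
 [589.2 -95.8]
 [450.1 -78.4]
 [475.5 108.9]] sides [np.float64(137.8), np.float64(188.9), np.float64(140.1), np.float64(189.0)]
ctr [531.74144449   6.56071148] yaw x -7.151744437358754 yaw y -7.359581502085568
dial [536.11953474  42.45508674] yaw -7.14163545859037 scale 1.0005061910264843
dial from ctr [536.21705621  42.28141836] rocker [524.28209163 -52.97379998] [523.77164288 -52.8734891 ] lamp [568.93297522 -58.56831463] [568.93115235 -58.04899379]
line [535.2536103   41.52627609] [568.9819936   67.24867131] unit angle 44.17492153526115 44.471992688495284
```

Emit:
play_rows([
  [16,-25,0],
  [16,-25,0],
  [16,-25,0],
  [16,-25,0],
  [16,-25,0],
  [16,-25,0],
  [16,-25,0],
  [16,-25,0],
], yaw=[3.6,3.6,3.6,3.6,3.6,3.6,3.6,3.6], gripper=1)

```text
t: 1.72
ee_pos: [346.3, 384.7, 199.1]
orientation: [-0.236, 3.132, 0.0]
ft_force: [1.6, 0.0, -0.6]
width: 38.0
grasp_force: 0.0
```

Emit:
play_rows([
  [16,-25,0],
  [16,-25,0],
  [16,-25,0],
  [16,-25,0],
  [16,-25,0],
  [16,-25,0],
  [16,-25,0],
  [16,-25,0],
], yaw=[3.6,3.6,3.6,3.6,3.6,3.6,3.6,3.6])

```text
t: 2.38
ee_pos: [474.4, 184.5, 199.2]
orientation: [-1.007, 2.975, 0.0]
ft_force: [-0.1, 0.4, -0.2]
width: 0.3
grasp_force: 0.0
```

Emit:
play_rows([
  [16,-25,0],
  [16,-25,0],
  [16,-25,0],
  [17,-25,0],
  [0,0,0],
  [0,0,0],
], yaw=[0,0,0,0,0,0])

```text
t: 2.88
ee_pos: [539.1, 84.8, 198.9]
orientation: [0.998, -2.979, -0.0]
ft_force: [-0.5, -0.1, 0.6]
width: 0.6
grasp_force: 0.0
```

Emit:
play_rows([
  [0,0,-25],
  [0,0,-25],
  [0,0,-25],
  [0,0,-12],
  [0,0,-10],
  [0,0,-5],
  [0,0,-4],
  [0,0,0],
], yaw=[0,0,0,0,0,0,0,0])

```text
t: 3.55
ee_pos: [538.8, 86.1, 93.0]
orientation: [-1.003, 2.977, -0.0]
ft_force: [0.6, 0.8, 0.0]
width: 0.3
grasp_force: 0.0
```

```bash
python3 - <<'E'
from h import *
o=ctrl.get_obs();print(o['ee_pos'].round(1) if hasattr(o['ee_pos'],'round') else o['ee_pos'],o['ft_force'])
p=viewer.get_image('scene');a=cv2.cvtColor(p['pixels'],cv2.COLOR_RGB2BGR)[150:290,190:360]
cv2.imwrite('pics/s1.png',cv2.resize(a,None,fx=4,fy=4,interpolation=cv2.INTER_CUBIC))
E
```

```text
[538.8  86.1  93. ] [0.55866028 0.79736348 0.00257216]
```

View pics/s1.png

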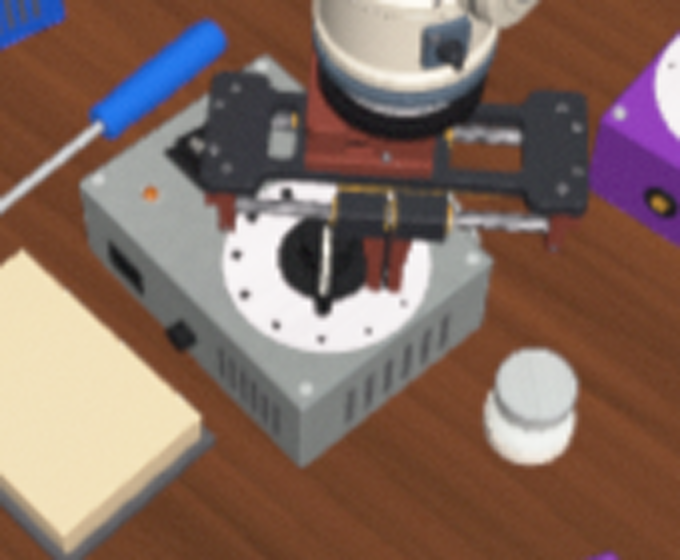

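The closed fingertip hangs beside the pointer (fingers at 385,265; pointer at 325,270), which still points at dot 3. I will approach it slowly.

Emit:
play_rows([
  [1.2,-1.6,0],
  [1.2,-1.6,0],
  [1.2,-1.6,0],
  [0.9,-1.2,0],
  [0.9,-1.2,0],
  [0.6,-0.8,0],
  [0.3,-0.4,0],
  [0,0,0],
], yaw=[0,0,0,0,0,0,0,0])

```text
t: 4.27
ee_pos: [545.1, 77.3, 93.0]
orientation: [-1.002, 2.977, -0.0]
ft_force: [0.8, -0.1, 0.1]
width: 0.2
grasp_force: 0.0
```

```bash
cat > wp.py <<'E'
from h import *
def plan(dels,h=18.5,r=29,base=37.8,ax=(536.1,42.3)):
    o=ctrl.get_obs();c=np.array(o['ee_pos'])[:2]
    print('pos',np.round(o['ee_pos'],1),'f',np.round(o['ft_force'],1))
    for d in dels:
        f=np.radians(base-d);u=np.array([np.cos(f),np.sin(f)]);n=np.array([-u[1],u[0]])
        P=np.array(ax)+r*u+h*n;print(d,P.round(1),'step',(P-c).round(2));c=P
E
python3 -c "
from wp import *
plan(range(0,25,3))"
```

```text
pos [545.1  77.3  93. ] f [ 0.8 -0.1  0.1]
0 [547.7  74.7] step [ 2.61 -2.64]
3 [549.4  74. ] step [ 1.68 -0.65]
6 [551.   73.3] step [ 1.64 -0.74]
9 [552.6  72.5] step [ 1.6  -0.82]
12 [554.2  71.6] step [ 1.56 -0.9 ]
15 [555.7  70.6] step [ 1.51 -0.99]
18 [557.1  69.5] step [ 1.45 -1.06]
21 [558.5  68.4] step [ 1.4  -1.14]
24 [559.9  67.2] step [ 1.33 -1.21]
```

Emit:
play_rows([
  [1.3,-1.3,0],
  [1.3,-1.3,0],
  [1.7,-0.7,0],
  [1.6,-0.7,0],
  [1.6,-0.8,0],
  [1.6,-0.9,0],
  [0,0,0],
  [0,0,0],
], yaw=[0,0,-3,-3,-3,-3,0,0])

```text
t: 4.93
ee_pos: [554.1, 71.7, 92.9]
orientation: [0.688, -3.065, -0.0]
ft_force: [-0.0, 0.9, 0.6]
width: -0.2
grasp_force: 0.0
```

```bash
cat > ptr.py <<'E'
from h import *
def ptr():
    for c in('top','scene'):
        p=viewer.get_image(c)
        for n in('pointer_tip','knob_axis'):
            for r in models.landmark_of(p,n):
                q=at_z(p,*r['location'],107)[:2]-[536.1,42.3]
                if np.hypot(*q)<55: print(c,n,round(r['conf'],2),q.round(1),'r',np.hypot(*q).round(1),'joint deg',(105-7.2-np.degrees(np.arctan2(q[1],q[0]))).round(1))
E
python3 -c "
from ptr import *
ptr()"
```

```text
scene pointer_tip 0.75 [32.8 25.9] r 41.8 joint deg 59.5
scene knob_axis 0.44 [10.9  3.9] r 11.6 joint deg 78.3
```

Emit:
play_rows([
  [1.5,-1.0,0],
  [1.4,-1.1,0],
  [0,0,0],
  [0,0,0],
], yaw=[-3,-3,0,0])

```text
t: 5.57
ee_pos: [556.9, 69.6, 93.0]
orientation: [0.527, -3.097, -0.0]
ft_force: [0.5, -0.9, -0.2]
width: 0.5
grasp_force: 0.0
```

```bash
python3 -c "
from ptr import *
ptr()
p=viewer.get_image('scene');a=cv2.cvtColor(p['pixels'],cv2.COLOR_RGB2BGR)[180:250,240:310]
cv2.imwrite('pics/s2.png',cv2.resize(a,None,fx=8,fy=8,interpolation=cv2.INTER_CUBIC))"
```

```text
scene pointer_tip 0.57 [30.4 23.2] r 38.3 joint deg 60.4
scene knob_axis 0.72 [10.2 -0.9] r 10.3 joint deg 103.1
scene knob_axis 0.46 [29.  23.7] r 37.5 joint deg 58.5
```

View pics/s2.png

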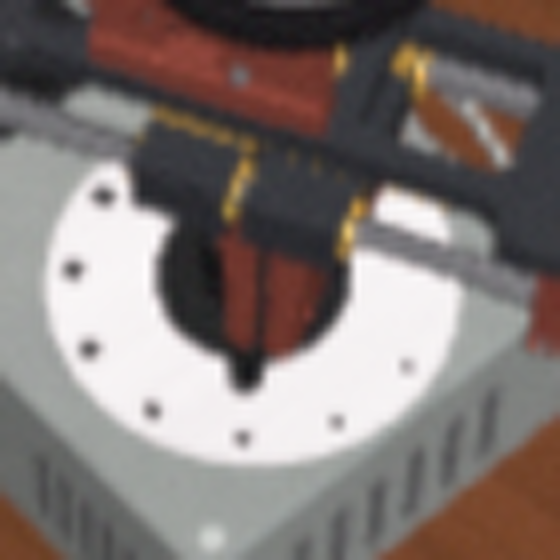

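```bash
python3 - <<'E'
from h import *
o=ctrl.get_obs();print(np.round(o['ee_pos'],1))
p=viewer.get_image('scene');im=p['pixels'].astype(int)
th=np.radians(2*np.degrees(np.arctan2(o['orientation'][1],o['orientation'][0]))-90)
ty=np.array([np.cos(th),np.sin(th)]);tx=np.array([-ty[1],ty[0]]);print(np.degrees(th))
for v in range(200,235):
  row=[]
  for u in range(258,290):
    if p['range_z'][v,u]<=0: continue
    w=at_d(p,u,v); r,g,b=im[v,u]
    if r>1.5*g and 80<w[2]<125:
        d=w[:2]-o['ee_pos'][:2]; row.append((u,round(w[2]),round(d@ty),round(d@tx)))
  if row: print(v,row[0],row[len(row)//2],row[-1])
for dy in(-13,13):
  for z in(93,107):
    P=np.r_[np.array(o['ee_pos'])[:2]+ty*dy,z,1];c=np.linalg.inv(p['T'])@P
    print(dy,z,p['cx']+p['fx']*c[0]/-c[2],p['cy']-p['fy']*c[1]/-c[2])
E
```

```text
[556.9  69.7  93. ]
-250.75912466357283
212 (267, 106, -22, 15) (267, 106, -22, 15) (267, 106, -22, 15)
214 (280, 84, 1, 34) (280, 84, 1, 34) (280, 84, 1, 34)
215 (280, 85, 2, 31) (280, 85, 2, 31) (280, 85, 2, 31)
217 (279, 123, 9, 3) (279, 123, 9, 3) (279, 123, 9, 3)
219 (278, 122, 9, -1) (278, 122, 9, -1) (278, 122, 9, -1)
220 (278, 83, 3, 18) (278, 83, 3, 18) (278, 83, 3, 18)
221 (268, 122, -8, -14) (272, 125, 0, -12) (277, 124, 9, -8)
222 (268, 118, -8, -14) (271, 123, -1, -14) (277, 120, 9, -8)
223 (270, 117, -4, -14) (274, 121, 5, -13) (276, 122, 9, -12)
-13 93 268.10900101193783 222.178059429313
-13 107 268.19858085425545 218.73718746120807
13 93 279.6187092507942 226.24664633991267
13 107 279.8413840752043 222.8313387904247
```

```bash
python3 - <<'E'
from h import *
o=ctrl.get_obs();p=viewer.get_image('scene')
for u in(266,268,271,275,278):
  print(u,[(v,tuple(int(x) for x in p['pixels'][v,u]),tuple(int(x) for x in at_d(p,u,v))) for v in range(208,230,2)])
a=cv2.cvtColor(p['pixels'],cv2.COLOR_RGB2BGR)[205:235,255:295]
cv2.imwrite('pics/s3.png',cv2.resize(a,None,fx=18,fy=18,interpolation=cv2.INTER_NEAREST))
E
```

```text
266 [(208, (42, 42, 46), (591, 76, 205)), (210, (46, 38, 39), (546, 38, 103)), (212, (29, 26, 26), (549, 41, 102)), (214, (25, 26, 30), (550, 42, 97)), (216, (31, 31, 33), (550, 42, 88)), (218, (38, 40, 41), (552, 43, 84)), (220, (42, 44, 44), (557, 47, 86)), (222, (39, 40, 40), (560, 50, 85)), (224, (180, 175, 177), (561, 51, 78)), (226, (246, 242, 244), (564, 54, 78)), (228, (244, 241, 241), (568, 57, 78))]
268 [(208, (73, 50, 45), (588, 78, 202)), (210, (104, 53, 46), (572, 65, 163)), (212, (101, 47, 42), (572, 66, 156)), (214, (97, 49, 42), (571, 65, 147)), (216, (82, 43, 38), (572, 65, 140)), (218, (84, 43, 39), (572, 66, 133)), (220, (90, 49, 43), (572, 66, 126)), (222, (64, 42, 40), (573, 67, 120)), (224, (82, 80, 80), (568, 62, 100)), (226, (161, 154, 156), (567, 62, 90)), (228, (208, 202, 204), (565, 61, 78))]
271 [(208, (42, 42, 46), (589, 86, 212)), (210, (69, 47, 49), (589, 86, 205)), (212, (102, 49, 43), (571, 72, 161)), (214, (104, 52, 45), (569, 71, 151)), (216, (106, 52, 43), (570, 71, 144)), (218, (101, 50, 43), (570, 72, 138)), (220, (92, 46, 44), (569, 72, 128)), (
[... 288 characters left out ...]
7, 79, 157)), (216, (110, 52, 44), (568, 81, 152)), (218, (112, 54, 46), (567, 80, 143)), (220, (110, 54, 45), (567, 80, 134)), (222, (111, 56, 47), (567, 80, 127)), (224, (145, 112, 109), (566, 80, 117)), (226, (242, 237, 238), (551, 68, 77)), (228, (244, 241, 242), (555, 72, 78))]
278 [(208, (50, 49, 55), (583, 98, 218)), (210, (42, 43, 47), (583, 99, 212)), (212, (56, 46, 49), (585, 100, 207)), (214, (94, 48, 41), (564, 85, 159)), (216, (92, 45, 39), (557, 79, 136)), (218, (86, 45, 40), (556, 79, 129)), (220, (62, 42, 39), (539, 66, 85)), (222, (67, 60, 61), (543, 69, 85)), (224, (220, 214, 217), (542, 69, 75)), (226, (245, 241, 242), (546, 73, 76)), (228, (244, 241, 242), (551, 77, 78))]
```

View pics/s3.png

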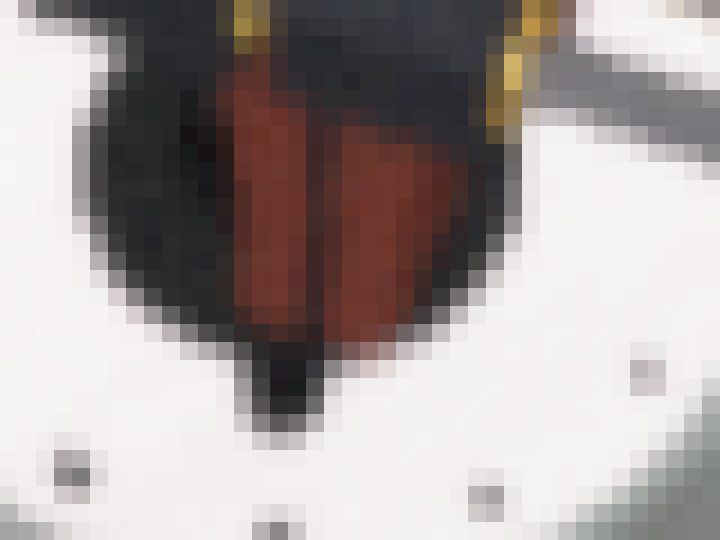

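The depth readings put the fingertips at z ≈ 115 while the TCP reads 93, so they are above the pointer. That matches the lack of contact force. The finger is at px 268-278 and the nose at 271,226, still on dot 3. I will back off and go lower.

Emit:
play_rows([
  [-2.5,2,0],
  [-2.5,2,0],
  [-3,2.5,0],
  [-3,2.5,0],
  [-3,2,0],
  [0,0,0],
], yaw=[3,3,4,4,4,0])

```text
t: 6.52
ee_pos: [542.4, 80.9, 92.9]
orientation: [1.007, -2.975, -0.0]
ft_force: [0.5, -0.6, -0.6]
width: 0.4
grasp_force: 0.0
```

Emit:
play_rows([
  [0,0,-4],
  [0,0,-4],
  [0,0,-3],
  [0,0,-2],
  [0,0,-2],
  [0,0,0],
], yaw=[0,0,0,0,0,0])

```text
t: 7.02
ee_pos: [542.7, 80.5, 77.4]
orientation: [1.001, -2.977, -0.0]
ft_force: [-0.9, -0.7, -0.1]
width: 0.6
grasp_force: 0.0
```

```bash
cat > tip.py <<'E'
from h import *
o=ctrl.get_obs();p=viewer.get_image('scene');E=np.array(o['ee_pos']);print(E.round(1),np.round(o['ft_force'],1),ctrl.grasp_offset)
th=np.radians(2*np.degrees(np.arctan2(o['orientation'][1],o['orientation'][0]))-90)
ty=np.array([np.cos(th),np.sin(th)]);tx=np.array([-ty[1],ty[0]])
L=[]
for v in range(195,240):
  for u in range(250,300):
    r,g,b=[int(x) for x in p['pixels'][v,u]]
    if r>1.6*g and p['range_z'][v,u]>0:
      w=at_d(p,u,v);d=w[:2]-E[:2]
      if np.hypot(*d)<30: L.append((w[2],d@ty,d@tx,u,v))
L=np.array(L);L=L[L[:,0].argsort()];print(L[:12].round(0));
E
python3 tip.py
```

```text
[542.7  80.5  77.4] [-0.9 -0.7 -0.1] 18.700000000000003
[[107.   6. -13. 285. 225.]
 [110.   4. -15. 284. 225.]
 [111.   6. -13. 285. 224.]
 [111.  -7. -11. 279. 223.]
 [111.  -4. -14. 280. 224.]
 [111.  -6. -14. 279. 224.]
 [113.  -5. -13. 280. 223.]
 [113.  -9. -13. 278. 223.]
 [114.   4. -12. 284. 223.]
 [114.   4. -15. 284. 224.]
 [116.  -3. -14. 281. 223.]
 [117.   6. -14. 285. 223.]]
```

```bash
python3 - <<'E'
from h import *
p=viewer.get_image('scene')
for u in(281,284): print(u,[(v,tuple(int(x) for x in p['pixels'][v,u]),tuple(int(x) for x in at_d(p,u,v))) for v in range(218,232)])
a=cv2.cvtColor(p['pixels'],cv2.COLOR_RGB2BGR)[205:235,255:295]
cv2.imwrite('pics/s4.png',cv2.resize(a,None,fx=14,fy=14,interpolation=cv2.INTER_NEAREST))
E
```

```text
281 [(218, (98, 51, 45), (556, 87, 137)), (219, (97, 53, 48), (554, 85, 128)), (220, (97, 55, 49), (555, 86, 126)), (221, (97, 54, 48), (555, 86, 122)), (222, (96, 57, 52), (555, 86, 119)), (223, (91, 56, 52), (554, 86, 112)), (224, (92, 57, 54), (538, 74, 76)), (225, (133, 110, 109), (552, 84, 100)), (226, (210, 196, 197), (542, 78, 76)), (227, (242, 239, 240), (544, 79, 77)), (228, (244, 241, 242), (548, 82, 81)), (229, (245, 241, 242), (548, 82, 76)), (230, (243, 239, 241), (548, 83, 73)), (231, (231, 226, 228), (552, 86, 77))]
284 [(218, (108, 54, 47), (551, 91, 135)), (219, (112, 57, 49), (553, 92, 134)), (220, (111, 55, 47), (551, 90, 126)), (221, (113, 57, 50), (551, 91, 123)), (222, (114, 59, 50), (551, 91, 120)), (223, (117, 64, 55), (551, 91, 115)), (224, (122, 67, 58), (552, 92, 113)), (225, (126, 75, 70), (551, 91, 107)), (226, (179, 153, 151), (550, 91, 102)), (227, (234, 225, 226), (539, 84, 75)), (228, (243, 239, 241), (542, 86, 78)), (229, (244, 241, 242), (543, 87, 75)), (230, (245, 242, 243), (547, 90, 79)), (231, (245, 242, 242), (547, 90, 76))]
```

View pics/s4.png

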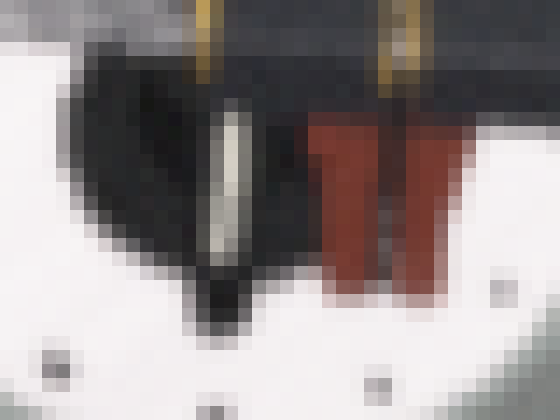

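The fingertips end at about z 100 (px 281-285, row 225), beside the pointer with its white line at row 218. I'll go down another 8 mm, then push.

Emit:
play_rows([
  [0,0,-2.5],
  [0,0,-2.5],
  [0,0,-2],
  [0,0,-1],
  [0,0,0],
  [0,0,0],
], yaw=[0,0,0,0,0,0])

```text
t: 7.62
ee_pos: [542.9, 80.7, 69.9]
orientation: [1.002, -2.977, -0.0]
ft_force: [-0.2, 0.7, 0.2]
width: 0.4
grasp_force: 0.0
```

```bash
python3 tip.py; python3 -c "
from wp import *
plan(range(0,25,3),h=14)"
```

```text
[542.9  80.7  69.9] [-0.2  0.7  0.2] 18.700000000000003
[[ 78.  -2.   6. 281. 224.]
 [ 96.   4. -11. 284. 227.]
 [101.   4. -12. 284. 226.]
 [102.  -6. -13. 279. 226.]
 [102.  -4. -13. 280. 226.]
 [103.   6. -13. 285. 226.]
 [103.  -2. -11. 281. 225.]
 [105.   2. -12. 283. 225.]
 [106.  -4. -13. 280. 225.]
 [107.   6. -13. 285. 225.]
 [107.  -6. -14. 279. 225.]
 [108.   4. -14. 284. 225.]]
pos [543.   80.7  70. ] f [-0.1  0.5  0. ]
0 [550.4  71.1] step [ 7.42 -9.53]
3 [551.9  70.3] step [ 1.49 -0.79]
6 [553.4  69.5] step [ 1.45 -0.87]
9 [554.8  68.5] step [ 1.4  -0.94]
12 [556.1  67.5] step [ 1.35 -1.01]
15 [557.4  66.4] step [ 1.29 -1.08]
18 [558.6  65.3] step [ 1.23 -1.15]
21 [559.8  64.1] step [ 1.17 -1.21]
24 [560.9  62.8] step [ 1.11 -1.27]
```

Emit:
play_rows([
  [1.5,-2,0],
  [1.5,-2,0],
  [1.5,-1.9,0],
  [1.2,-1.5,0],
  [0.9,-1.2,0],
  [0.8,-0.9,0],
  [0,0,0],
  [0,0,0],
], yaw=[0,0,0,0,0,0,0,0])

```text
t: 8.33
ee_pos: [550.2, 71.8, 70.0]
orientation: [1.002, -2.978, -0.002]
ft_force: [-1.8, 5.1, 2.3]
width: 0.3
grasp_force: 2.5
```

Emit:
play_rows([
  [1.5,-0.8,0],
  [1.4,-0.9,0],
  [1.4,-0.9,0],
  [0,0,0],
  [0,0,0],
], yaw=[-3,-3,-3,0,0])

```text
t: 8.75
ee_pos: [554.6, 68.9, 70.0]
orientation: [0.766, -3.047, -0.001]
ft_force: [-1.8, 3.0, 2.1]
width: 0.4
grasp_force: 1.4
```

```bash
python3 -c "
from ptr import *
ptr()"
```

```text
scene pointer_tip 0.64 [33.7 14. ] r 36.5 joint deg 75.2
scene knob_axis 0.57 [10.6  5.8] r 12.0 joint deg 69.1
```

Emit:
play_rows([
  [0.7,-0.5,0],
  [0.7,-0.5,0],
  [0,0,0],
  [0,0,0],
], yaw=[-1.5,-1.5,0,0])

```text
t: 9.38
ee_pos: [556.1, 67.3, 69.9]
orientation: [0.687, -3.066, 0.0]
ft_force: [-0.8, -0.3, -0.4]
width: 0.5
grasp_force: 0.0
```

```bash
python3 -c "
from ptr import *
ptr()"
```

```text
scene pointer_tip 0.43 [36.6  8.2] r 37.5 joint deg 85.1
scene knob_axis 0.54 [12.2 -0.9] r 12.2 joint deg 102.1
```

Clicked to step 4. Next click.

```bash
python3 -c "
from wp import *
plan([17,22,27,32,37,40,43,48,53,58,62,66,69,72,74],h=14)"
```

```text
pos [556.   67.5  70. ] f [ 0.1 -0.1 -0.6]
17 [558.2  65.7] step [ 2.19 -1.83]
22 [560.2  63.7] step [ 1.95 -2.02]
27 [562.   61.5] step [ 1.77 -2.18]
32 [563.5  59.2] step [ 1.57 -2.33]
37 [564.9  56.7] step [ 1.36 -2.46]
40 [565.6  55.2] step [ 0.71 -1.53]
43 [566.2  53.6] step [ 0.63 -1.56]
48 [567.1  50.9] step [ 0.87 -2.67]
53 [567.8  48.2] step [ 0.64 -2.74]
58 [568.2  45.4] step [ 0.39 -2.78]
62 [568.3  43.2] step [ 0.14 -2.24]
66 [568.3  40.9] step [-0.02 -2.25]
69 [568.2  39.3] step [-0.12 -1.68]
72 [568.   37.6] step [-0.2  -1.67]
74 [567.8  36.5] step [-0.18 -1.11]
```

Emit:
play_rows([
  [1.1,-0.9,0],
  [1.1,-0.9,0],
  [1,-1,0],
  [0.9,-1,0],
  [0.9,-1.1,0],
  [0.9,-1.1,0],
  [0.8,-1.2,0],
  [0.8,-1.2,0],
], yaw=[-2.5,-2.5,-2.5,-2.5,-2.5,-2.5,-2.5,-2.5])

```text
t: 10.35
ee_pos: [563.1, 59.8, 69.9]
orientation: [0.139, -3.138, -0.002]
ft_force: [-1.7, 5.1, 1.0]
width: 0.5
grasp_force: 2.5
```

Emit:
play_rows([
  [0.7,-1.2,0],
  [0.7,-1.2,0],
  [0.7,-1.5,0],
  [0,0,0],
  [0,0,0],
], yaw=[-2.5,-2.5,-3,0,0])

```text
t: 10.77
ee_pos: [565.2, 55.7, 69.9]
orientation: [-0.074, -3.14, -0.001]
ft_force: [-1.9, 3.4, 2.0]
width: 0.5
grasp_force: 1.6
```

Emit:
play_rows([
  [0.3,-0.8,0],
  [0.3,-0.8,0],
  [0,0,0],
  [0,0,0],
], yaw=[-1.5,-1.5,0,0])

```text
t: 11.1
ee_pos: [566.8, 53.2, 70.1]
orientation: [0.158, 3.137, -0.001]
ft_force: [0.4, -0.0, -0.5]
width: 0.2
grasp_force: 0.0
```

```bash
python3 -c "
from ptr import *
ptr()"
```

```text
scene knob_axis 0.43 [10.3  7.2] r 12.6 joint deg 62.7
```

```bash
cat > look.py <<'E'
from h import *
import sys
p=viewer.get_image('scene');a=cv2.cvtColor(p['pixels'],cv2.COLOR_RGB2BGR)[180:250,230:310]
cv2.imwrite('pics/'+sys.argv[1],cv2.resize(a,None,fx=7,fy=7,interpolation=cv2.INTER_CUBIC))
E
python3 look.py s5.png;python3 -c "
from wp import *
plan([48,53,58,62,66,69,72,74],h=14)"
```

```text
pos [566.3  53.6  70. ] f [0.7 0.8 0.3]
48 [567.1  50.9] step [ 0.78 -2.62]
53 [567.8  48.2] step [ 0.64 -2.74]
58 [568.2  45.4] step [ 0.39 -2.78]
62 [568.3  43.2] step [ 0.14 -2.24]
66 [568.3  40.9] step [-0.02 -2.25]
69 [568.2  39.3] step [-0.12 -1.68]
72 [568.   37.6] step [-0.2  -1.67]
74 [567.8  36.5] step [-0.18 -1.11]
```

View pics/s5.png

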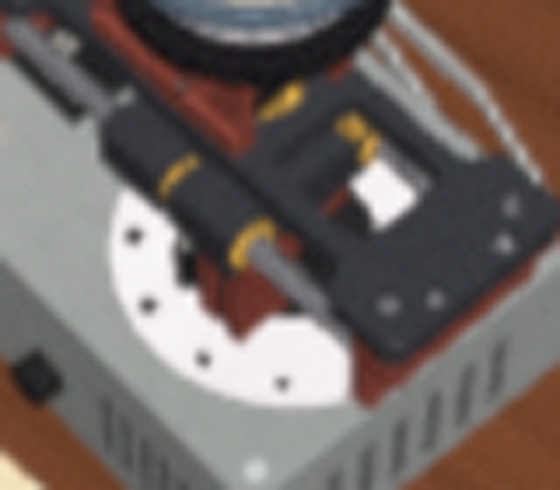

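The picture shows dots 3 to 6 at (283,383), (203,358), (148,305) and (133,235). The nose at (185,265) heads toward dot 5. Now the last click.

Emit:
play_rows([
  [0.4,-1.3,0],
  [0.4,-1.3,0],
  [0.3,-1.4,0],
  [0.3,-1.4,0],
  [0.2,-1.4,0],
  [0.2,-1.4,0],
  [0.1,-1.1,0],
  [0,-1.1,0],
], yaw=[-2.5,-2.5,-2.5,-2.5,-2.5,-2.5,-2,-2])

```text
t: 12.12
ee_pos: [568.3, 43.5, 70.0]
orientation: [0.677, 3.068, 0.001]
ft_force: [-0.0, 3.3, -0.1]
width: 0.5
grasp_force: 1.3
```

Emit:
play_rows([
  [0,-1.1,0],
  [0,-1.1,0],
  [-0.1,-0.9,0],
  [-0.1,-0.8,0],
  [0,0,0],
  [0,0,0],
], yaw=[-2,-2,-1.5,-1.5,0,0])

```text
t: 12.62
ee_pos: [568.0, 39.5, 70.0]
orientation: [0.86, 3.022, 0.0]
ft_force: [0.4, 3.8, -0.3]
width: 0.7
grasp_force: 1.6
```

Emit:
play_rows([
  [-0.1,-0.8,0],
  [-0.1,-0.8,0],
  [0,0,0],
  [0,0,0],
  [0,0,0],
], yaw=[-1.5,-1.5,0,0,0])

```text
t: 13.03
ee_pos: [567.7, 37.6, 70.0]
orientation: [-0.939, -2.998, 0.0]
ft_force: [0.2, 1.3, 0.2]
width: 1.1
grasp_force: 0.9
```

Emit:
play_rows([
  [-0.1,-0.6,0],
  [-0.1,-0.6,0],
  [0,0,0],
  [0,0,0],
  [0,0,0],
], yaw=[-1,-1,0,0,0])

```text
t: 13.45
ee_pos: [567.5, 36.3, 70.0]
orientation: [-0.991, -2.981, 0.001]
ft_force: [-0.5, 0.7, 0.5]
width: -0.0
grasp_force: 0.0
```

Emit:
play_rows([
  [1.5,2,0],
  [2,3,0],
  [2.5,3.5,0],
  [3,4,0],
  [0,0,20],
  [0,0,30],
  [0,0,40],
  [0,0,0],
], yaw=[0,0,0,0,0,0,0,0])

```text
t: 14.12
ee_pos: [581.2, 49.8, 166.7]
orientation: [0.987, 2.972, 0.006]
ft_force: [1.8, -0.7, 0.9]
width: 0.5
grasp_force: 0.0
```

Emit:
play_rows([
  [-25,30,0],
  [-25,30,0],
  [-25,30,0],
  [-25,30,0],
  [0,0,0],
], yaw=[0,0,0,0,0])

```text
t: 14.53
ee_pos: [472.5, 172.8, 159.8]
orientation: [-0.985, -2.981, 0.0]
ft_force: [-0.6, -0.8, 0.3]
width: 0.2
grasp_force: 0.0
```

```bash
python3 look.py s6.png; python3 -c "
from ptr import *
ptr()"
```

```text
top pointer_tip 0.91 [ 20.6 -29. ] r 35.6 joint deg 152.5
top knob_axis 0.59 [ 1.  -1.8] r 2.0 joint deg 159.2
top knob_axis 0.57 [ 15.6 -28. ] r 32.1 joint deg 158.6
scene pointer_tip 0.61 [ 24.1 -18.9] r 30.6 joint deg 135.8
scene knob_axis 0.85 [5. 6.] r 7.8 joint deg 47.7
```

View pics/s6.png

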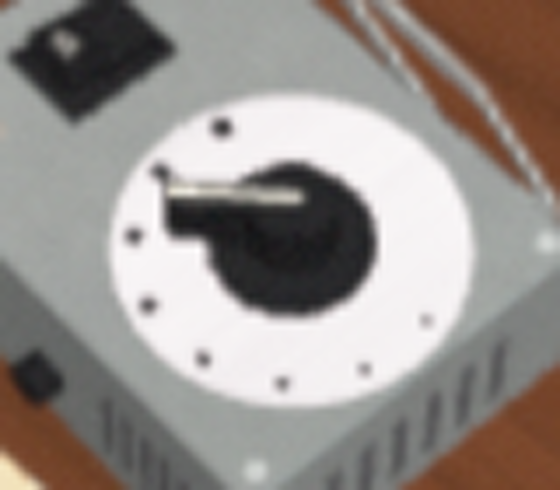

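The pointer is on dot 6: the nose at (170,230) is nearest dot 6 at (133,235), and the top view reads about 152°. Now the rocker.

Emit:
play_rows([
  [8.6,-28.5,0],
  [8.6,-28.5,0],
  [8.6,-28.5,0],
  [8.6,-28.5,0],
  [8.6,-28.5,0],
  [8.6,-28.5,0],
  [8.6,-28.5,0],
  [8.6,-28.5,0],
], yaw=[3.7,3.7,3.7,3.7,3.7,3.7,3.7,3.7])

```text
t: 15.55
ee_pos: [545.8, -61.6, 159.8]
orientation: [-0.195, -3.136, 0.0]
ft_force: [0.2, 1.0, 1.0]
width: 0.8
grasp_force: 0.0
```

Emit:
play_rows([
  [0,0,-15],
  [0,0,-15],
  [0,0,-15],
  [0,0,-15],
  [0,0,-10],
  [0,0,-5],
  [0,0,0],
  [0,0,0],
], yaw=[0,0,0,0,0,0,0,0])

```text
t: 16.22
ee_pos: [545.6, -59.3, 85.1]
orientation: [0.198, 3.135, -0.0]
ft_force: [0.2, -0.9, 0.7]
width: 0.5
grasp_force: 0.0
```

```bash
sed -i 's/range(195,240)/range(160,230)/;s/range(250,300)/range(200,290)/' tip.py; python3 tip.py
```

```text
[545.6 -59.3  85.1] [ 0.2 -0.9  0.7] 18.700000000000003
[[ 81.   8. -22. 228. 198.]
 [ 82.   4. -22. 227. 197.]
 [ 82.   6. -23. 227. 198.]
 [108.   9.  -4. 234. 187.]
 [109.   8.  -9. 232. 188.]
 [111.  10.  -2. 235. 186.]
 [115.  11.  -8. 233. 187.]
 [115.  11.  -5. 234. 186.]
 [115.  11.   0. 236. 185.]
 [116.  -2. -12. 228. 184.]
 [116.  10. -10. 232. 187.]
 [116.   9.  -4. 234. 185.]]
```

Emit:
play_rows([
  [-2.3,2,0],
  [-2.3,2,0],
  [0,0,-3],
  [0,0,-3],
  [0,0,-2],
  [0,0,-1],
  [0,0,-1],
  [0,0,0],
], yaw=[0,0,0,0,0,0,0,0])

```text
t: 16.93
ee_pos: [540.7, -55.0, 74.7]
orientation: [-0.197, -3.135, 0.0]
ft_force: [0.6, -0.6, 0.2]
width: 0.5
grasp_force: 0.0
```

Emit:
play_rows([
  [0,0,-1],
  [0,0,-1],
  [0,0,-1],
  [0,0,-1],
  [0,0,0],
], yaw=[0,0,0,0,0])

```text
t: 17.35
ee_pos: [541.2, -55.0, 71.0]
orientation: [0.197, 3.135, -0.0]
ft_force: [-0.1, -0.4, 1.1]
width: 1.0
grasp_force: 0.9
```

Emit:
play_rows([
  [0,0,-0.5],
  [0,0,-0.5],
  [0,0,-0.5],
  [0,0,-0.5],
  [0,0,0],
], yaw=[0,0,0,0,0])

```text
t: 17.77
ee_pos: [541.8, -55.1, 69.4]
orientation: [0.197, 3.133, -0.0]
ft_force: [3.0, -0.9, 4.9]
width: 0.7
grasp_force: 2.1
```

Emit:
play_rows([
  [0,0,-0.5],
  [0,0,-0.5],
  [0,0,-0.5],
  [0,0,-0.5],
  [0,0,0],
], yaw=[0,0,0,0,0])

```text
t: 18.18
ee_pos: [539.6, -54.8, 66.2]
orientation: [-0.197, -3.133, -0.0]
ft_force: [-0.0, -0.5, 0.5]
width: 0.3
grasp_force: 0.0
```

Emit:
play_rows([
  [0,0,10],
  [0,0,30],
  [0,0,40],
  [-30,27,10],
  [-30,27,0],
  [-30,27,0],
  [-30,27,0],
  [-30,27,0],
], yaw=[0,0,0,0,0,0,0,0])

```text
t: 18.85
ee_pos: [389.1, 80.8, 157.6]
orientation: [0.198, 3.135, 0.0]
ft_force: [0.3, 0.9, -0.3]
width: 0.5
grasp_force: 0.0
```

Emit:
play_rows([
  [0,30,0],
  [0,30,0],
  [0,30,0],
  [0,0,0],
], yaw=[0,0,0,0])

```text
t: 19.18
ee_pos: [391.3, 173.9, 158.1]
orientation: [0.192, 3.134, 0.003]
ft_force: [-0.2, -1.0, -0.1]
width: 0.7
grasp_force: 0.0
```

```bash
python3 - <<'E'
from h import *
p=viewer.get_image('scene');a=cv2.cvtColor(p['pixels'],cv2.COLOR_RGB2BGR)[170:250,210:310]
cv2.imwrite('pics/s7.png',cv2.resize(a,None,fx=7,fy=7,interpolation=cv2.INTER_CUBIC))
p=viewer.get_image('top')
for n,z in dict(unit=0,pointer_tip=107,rocker_far_end=88,flux_jar=0,brick=0,screwdriver=0,tweezers=0).items():
    for r in models.landmark_of(p,n):
        w=at_z(p,*r['location'],z)
        if 380<w[0]<720 and abs(w[1])<200: print(n,round(r['conf'],2),w.round(1),at_d(p,*r['location']).round())
E
```

```text
unit 0.82 [528.8   7.5   0. ] [521.   5.  80.]
unit 0.63 [544.   45.9   0. ] [533.  39. 105.]
pointer_tip 0.85 [554.1   9.7 107. ] [556.  10.  90.]
rocker_far_end 0.6 [541.2 -58.8  88. ] [541. -59.  90.]
flux_jar 0.65 [510.4 170.4   0. ] [506. 161.  54.]
brick 0.73 [674.6 -42.9  -0. ] [668. -43.  31.]
screwdriver 0.79 [ 530.9 -151.1    0. ] [ 530. -150.   13.]
tweezers 0.49 [413.5  -7.6   0. ] [414.  -8.  -3.]
```

View pics/s7.png

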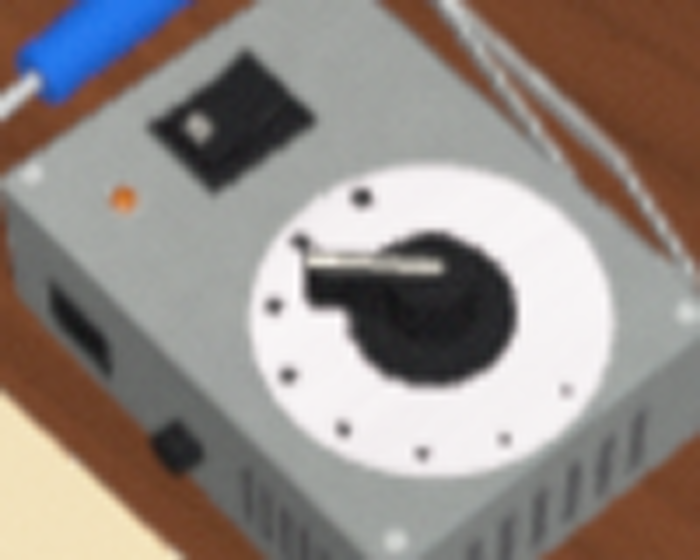

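The selector is still on dot 6 (nose at 310,300, dot 6 at 274,305), and nothing else has moved. I'll check the rocker's tilt from the depth image.

```bash
python3 - <<'E'
from h import *
c=np.array([524.,-53.]);a=np.radians(-7.2);x=np.array([np.cos(a),np.sin(a)]);y=np.array([-x[1],x[0]])
for cam in('top','scene'):
    p=viewer.get_image(cam);B={}
    for v in range(120,230):
        for u in range(200,300):
            if p['range_z'][v,u]>0:
                w=at_d(p,u,v);d=w[:2]-c
                if abs(d@y)<9 and abs(d@x)<18: B.setdefault(int((d@x+18)//6)*6-15,[]).append(w[2])
    print(cam,{k:(round(float(np.median(B[k])),1),len(B[k])) for k in sorted(B)})
E
```

```text
top {-15: (94.4, 18), -9: (94.2, 16), -3: (92.8, 16), 3: (90.6, 14), 9: (90.1, 16), 15: (89.9, 16)}
scene {-15: (92.9, 15), -9: (92.1, 19), -3: (90.1, 18), 3: (88.6, 19), 9: (87.6, 19), 15: (88.2, 19)}
```

The near half of the rocker is up and the far half is down at about 88, so it is on. Handing in.

```bash
python3 -c "
from h import *
print(ticket.close_job())"
```

```text
the job is handed in; nothing more can be done
None
```

The selector is on step 6 and the rocker is on, both checked by camera. The unit and bystanders showed no shift beyond measurement error, and the job is handed in; no verdict came back.

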